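# Switch on the spot welder's isolator toggle

## Task

On the spot welder's control box, flip the tall toggle lever with the ball knob over its centre until it snaps fully across to its other side and stays there. Leave the short thin toggle on the same box as it is.

Things in the scene. Friction and masses are not known exactly. Their poses are not given: they have to be found in the camera images.
- isolator (a joint): Tall steel toggle lever (rod 10 mm thick) with a ball knob, on the top of a beige control box. Angle in rad: 0 = off, leaning 0.5 rad from upright towards -x of isolator_pivot (roughly towards the robot); 0.5 = upright, the snap centre; 1.0 = on, leaning 0.5 rad to +x. A spring holds it at either end: 5 to 10 N near the ball start it, less nearer the centre; past the centre it snaps over by itself.
- isolator_tip (a point): Centre of the ball knob of the tall lever, 75 mm from the pivot; it moves with the lever. Ball radius 12 mm. At either end position it lies 66 mm above the pivot and 36 mm to one side of it.
- isolator_pivot (a point): Fixed pivot of the tall lever, 14 mm above the flat top of the box (200 x 320 mm, 90 mm high). z is up, y is the hinge axis, x points to the side where the lever leans when on. Its base plate is 75 x 55 mm. Three switches stand in a row across the box in any order, about 90 mm apart: this one, the small toggle and a rotary knob 32 mm high.
- small_toggle (a joint): Bystander: the short thin steel toggle (34 mm long, 7 mm thick, tip about 50 mm above the box's top) in the same row. Angle in rad: 0 = as it stands at the start, 0.8 = flipped. It must stay at 0.

How it is judged:
At the end, for the whole second after the job is handed in: The tall lever rests fully over on its other side (joint above 0.85 rad of 1.0, still), and the small toggle stands where it was (below 0.15 rad) (value of joint isolator above 0.85 rad and velocity of joint isolator between -0.1 and 0.1 rad/s and value of joint small_toggle below 0.15 rad); the robot touches nothing.
It fails at once if the small toggle is flipped past its centre (value of joint small_toggle above 0.4 rad).
It also fails if it takes over 29 s, if anything falls off the work surface, if the arm or the gripper's body presses on something with over 40 N, if the wrist force passes 120 N, or if a joint passes its speed limit or range.

## Robot

A 6-joint arm with a two-finger parallel gripper is mounted at the origin on the work surface. World frame = base frame: x ahead of the robot, y to its left, z up, the work surface at z = 0. Lengths are in m, angles in rad, forces in N, time in s.
With the tool pointing down it reaches from about 0.225 to 0.875 m from the base axis. Payload 3.4 kg.
Tool frame: the origin (TCP) lies at the very end of the fingers, on their centre line; the grasp point (between the pads) lies behind it (manip.tcp_to_grasp is the z of the grasp point in the tool frame, in m); z points along the fingers, y is the direction in which the jaws open and shut (so a half turn about z gives the same grasp; the last joint's range is limited). The gripper opens to 85 mm and grips with 20 to 120 N. Pads are 22 mm wide; open, the fingers measure 114 mm over their backs; the gripper's body (76 mm by 85 mm) begins 54 mm behind the grasp point. The pads swing forward as they close: fully open they stand 13 mm farther back than shut.
Start: joints at [1.154, 0.276, 1.505, -0, 1.361, -0.121], TCP at [0.168, 0.55, 0.231] pointing down, gripper open.
Joint ranges: [-2.89, 2.89], [-0.75, 2.08], [0.22, 2.7], [-1.18, 4.32], [0.11, 2.71], [-2.7, 2.7]. Speed limits (rad/s): [2.57, 2.57, 3.14, 3.14, 3.14, 3.14].

## Interface

Orientations are given as a unit quaternion [w, x, y, z].
In Python, from rig import manip, eyes gives the robot as it stands.
- The arm moves only by the tool servo_tool, never from a script. Its argument "increments" is a list of rows, each an object with "slide": the shift along the tool's x, y, z in m, a list of three; "spin": the turn about the tool's z in degrees. A call has 1 to 8 rows; each row shifts and turns the commanded pose from where the row before left it, along the tool's axes as they then stand; what a row does not reach is not made up. A row lasts 1/10 s, in which the tool goes at most 50 mm and 8.59 degrees, less where a joint would pass 70% of its speed; a pose out of reach is approached as far as the arm can. A call is refused whole if a number of a shift passes 0.05 or a number of a turn 8.59, either way. A call with a gripper value outside its range is refused whole. "hand" is the opening, from 0 (shut) to 1 (fully open), set as the call begins (left out, the last holds). The fingers move at their own pace and stop on an object; "newtons" is the grip in N (left out, the last holds). Time passes only in rows, so rows that do not move let the fingers close. It gives the time, the measured TCP pose, the force and the opening at its end, in the units of the state.
- manip.get_state(): the state, without advancing time (a new reading comes with each control period).
- eyes.get_image(name): name is "side" or "top"; returns the picture (384x512x3 uint8, blue, green, red); there is no depth.
- eyes.calibration(name): a dict with "fx", "fy", "cx", "cy" (pixels), "rvec" (rotation vector, rad) and "tvec" (3), from world to camera coordinates, as OpenCV has them. Camera axes: x right, y down, z forward; pixel columns grow to the right and rows downward; lengths in m; the calibration is good to about 2 mm. A picture is of the moment at which its call begins. calibration takes no time and is no camera call.
- manip.sign_off(): hands the job in, once; it reports no verdict.
The state is a dict: "clock": time; "qpos": joint angles; "qd": joint speeds; "effort": joint torques, N m; "position": TCP position; "ee_rot": TCP orientation; "contact_force": force on the tool from outside, world axes, zero at the start; "moment": the same for the moment, N m; "width": finger opening in m.
Only numpy, scipy, OpenCV 4.12 (cv2) and the standard library are available. Lean on these libraries where they do the work, as an engineer would, in place of code of your own. Each camera call takes 0.05 s, during which the arm holds its last target.

## Working session

There is one attempt and no reset: what is moved stays moved. The work goes in short steps, Python scripts to look and compute and a tool call to move; the robot and the scene stay as the last step left them, time stands still between calls to the robot, and variables do not carry over. Pictures are saved under pics/ and viewed, and the job is handed in when it is done.

Besides the shell and the picture viewer there is one more tool, called after "Request:" as name(argument=value, ...) on one line, values as JSON. servo_tool: Moves the arm, as the interface text tells. Its arguments: {"type":"object","properties":{"increments":{"type":"array","items":{"type":"object","properties":{"slide":{"type":"array","items":{"type":"number"}},"spin":{"type":"number"}}}},"hand":{"type":"number"},"newtons":{"type":"number"}},"required":["increments"]}

```bash
mkdir -p pics
python3 - <<'E'
from rig import manip, eyes
import cv2
for n in("side","top"):
    cv2.imwrite(f"pics/{n}0.png",eyes.get_image(n)); print(n,eyes.calibration(n))
s=manip.get_state();print(s,manip.tcp_to_grasp)
E
```

```text
side {'fx': 410.8190763500329, 'fy': 410.8190763500329, 'cx': 255.42498005107402, 'cy': 188.81082784870605, 'rvec': array([ 0.78567553, -2.5306221 ,  1.20186499]), 'tvec': array([0.46504365, 0.31466131, 0.60740511])}
top {'fx': 410.96718244544434, 'fy': 410.96718244544434, 'cx': 246.573824836009, 'cy': 183.23980014084745, 'rvec': array([ 2.1147347 , -2.11980635,  0.21020813]), 'tvec': array([0.03406063, 0.60863052, 0.75131816])}
{'clock': 0.1, 'qpos': array([ 1.15401215e+00,  2.76528388e-01,  1.50602063e+00, -9.26993794e-06,
        1.36071807e+00, -1.20998918e-01]), 'qd': array([ 0.00173807, -0.00151111, -0.00370916, -0.00127553,  0.00038421,
       -0.00074583]), 'effort': array([ 1.70388375e-03, -4.17691076e+01, -2.46406031e+01, -1.90054521e-05,
        5.67808107e-03,  1.58191779e-05]), 'position': array([0.16741748, 0.549581  , 0.23052253]), 'ee_rot': array([-2.18048428e-04,  1.47353084e-01,  9.89083600e-01, -8.08337409e-04]), 'contact_force': array([-0.24069133,  0.11344789,  0.17888793]), 'moment': array([ 0.06084383, -0.01857548,  0.0426517 ]), 'width': 0.08538803622672221} -0.0187
```

View pics/side0.png

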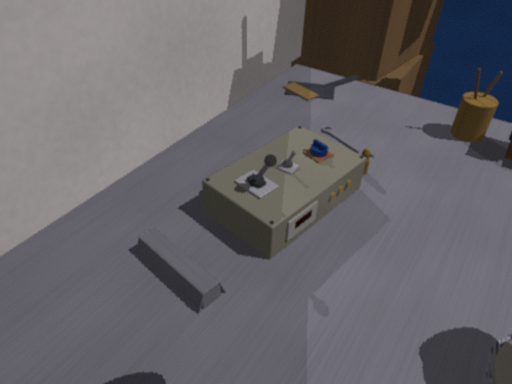

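View pics/top0.png

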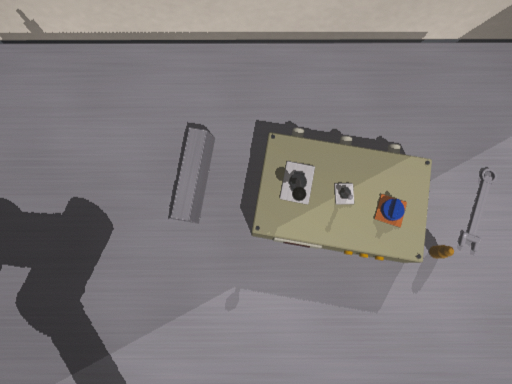

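```bash
cat > h.py <<'E'
import numpy as np,cv2
from rig import eyes
def cam(n):
    c=eyes.calibration(n);K=np.array([[c['fx'],0,c['cx']],[0,c['fy'],c['cy']],[0,0,1]])
    R=cv2.Rodrigues(c['rvec'])[0];return K,R,np.array(c['tvec']).ravel()
def ray(n,p):
    K,R,t=cam(n);return -R.T@t,R.T@np.linalg.inv(K)@np.array([*p,1.])
def onz(n,p,z):
    o,d=ray(n,p);return o+d*(z-o[2])/d[2]
def tri(a,b):
    P=[]
    for n in("side","top"):
        K,R,t=cam(n);P.append(K@np.c_[R,t])
    X=cv2.triangulatePoints(P[0],P[1],np.array(a,float),np.array(b,float)).ravel();return X[:3]/X[3]
def proj(n,X):
    K,R,t=cam(n);u=K@(R@np.array(X)+t);return u[:2]/u[2]
E
python3 - <<'E'
from h import *
a=cv2.imread('pics/side0.png')[120:220,195:305]; b=cv2.imread('pics/top0.png')[150:240,260:370]
cv2.imwrite('pics/s1.png',cv2.resize(a,None,fx=7,fy=6*7/6*1.0*0.857,interpolation=2))
cv2.imwrite('pics/t1.png',cv2.resize(b,None,fx=6,fy=6,interpolation=2))
np.set_printoptions(precision=4,suppress=True)
print(tri((270,160),(299,194)),tri((288,163),(347,191)))
for p in((271,136),(430,161),(420,258),(257,228)):print(onz('top',p,.09))
E
```

```text
[ 0.5687 -0.056   0.169 ] [ 0.5849 -0.1567  0.0962]
[ 0.6965 -0.0152  0.09  ]
[ 0.6455 -0.3201  0.09  ]
[ 0.4621 -0.2853  0.09  ]
[0.5178 0.0134 0.09  ]
```

View pics/s1.png

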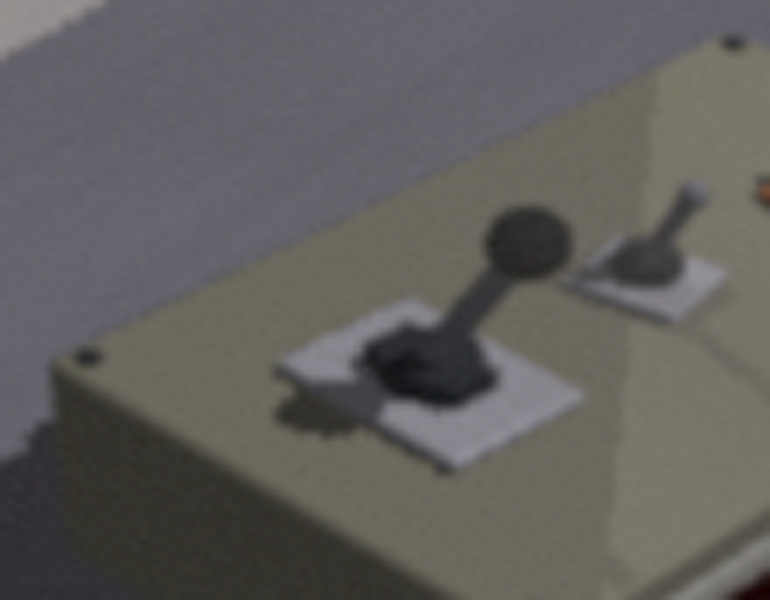

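View pics/t1.png

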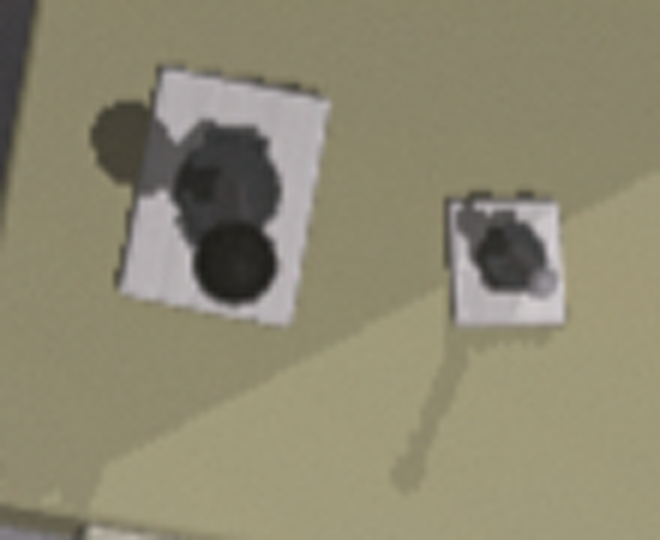

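Run:
```python
from h import *
from rig import manip
from scipy.spatial.transform import Rotation as Ro
np.set_printoptions(precision=4,suppress=True)
ball=tri((270.4,160.5),(299.2,193.7));print('ball',ball)
c=[onz('top',(260+u/6,150+v/6),.092) for u,v in((160,67),(330,100),(292,325),(120,292))]
print('plate sides',[np.linalg.norm(c[i]-c[i-1]) for i in range(4)])
e=c[0]-c[3]+c[1]-c[2];yaw=np.arctan2(e[1],e[0]);print('yaw',np.degrees(yaw))
piv=sum(c)/4;print('piv',piv,'off in box',Ro.from_euler('z',-yaw).apply(ball-piv))
X=np.array([np.cos(yaw),np.sin(yaw),0]);print('X',X)
s=manip.get_state();q=s['ee_rot'];R=Ro.from_quat([*q[1:],q[0]]).as_matrix();print(R)
g=ball-X*.055;g[2]=.23
print('goal',g,'tool delta',R.T@(g-s['position']))
```

```text
ball [ 0.5689 -0.0569  0.1673]
plate sides [np.float64(0.07411821816753193), np.float64(0.05505336805877733), np.float64(0.07379382277037569), np.float64(0.05466880914293487)]
yaw -11.130792538658037
piv [ 0.6036 -0.0642  0.092 ] off in box [-0.0354  0.0005  0.0753]
X [ 0.9812 -0.193   0.    ]
[[-0.9566  0.2915 -0.0007]
 [ 0.2915  0.9566 -0.0015]
 [ 0.0002 -0.0017 -1.    ]]
goal [ 0.515  -0.0462  0.23  ] tool delta [-0.5061 -0.4686  0.0012]
```

Measurements agree: the plate is 74×55 mm, the ball is 35 mm from the pivot, its height is 0.167–0.17 m and the yaw is −11°. The fingers shut while I cross over at z = 0.23.

Request:
servo_tool(increments=[{"slide": [-0.02, -0.018, 0]}, {"slide": [-0.032, -0.03, 0]}, {"slide": [-0.032, -0.03, 0]}, {"slide": [-0.032, -0.03, 0]}, {"slide": [-0.032, -0.03, 0]}, {"slide": [-0.032, -0.03, 0]}, {"slide": [-0.032, -0.03, 0]}, {"slide": [-0.032, -0.03, 0]}], hand=0)

```text
$.increments[0]: bad value
```

Request:
servo_tool(increments=[{"slide": [-0.032, -0.03, 0]}, {"slide": [-0.032, -0.03, 0]}, {"slide": [-0.032, -0.03, 0]}, {"slide": [-0.032, -0.03, 0]}, {"slide": [-0.032, -0.03, 0]}, {"slide": [-0.032, -0.03, 0]}, {"slide": [-0.02, -0.02, 0]}, {"slide": [0, 0, 0], "spin": -5.8}])

```text
$.increments[0]: bad value
```

```bash
cat > st.py <<'E'
from h import *
from rig import manip
from scipy.spatial.transform import Rotation as Ro
np.set_printoptions(precision=4,suppress=True)
s=manip.get_state();q=s['ee_rot'];R=Ro.from_quat([*q[1:],q[0]]).as_matrix();print(s['clock'],s['position'],s['width'],s['contact_force'])
print(R[:,0]);ball=np.array([.5689,-.0569,.168]);print('ball rel tool',R.T@(ball-s['position']))
E
python3 st.py
```

```text
0.1 [0.1674 0.5496 0.2305] 0.08538803622672221 [-0.2407  0.1134  0.1789]
[-0.9566  0.2915  0.0002]
ball rel tool [-0.5608 -0.463   0.0632]
```

Both calls were refused, apparently because each row must include "spin". Adding it.

Request:
servo_tool(increments=[{"slide": [-0.02, -0.018, 0], "spin": 0}, {"slide": [-0.032, -0.03, 0], "spin": 0}, {"slide": [-0.032, -0.03, 0], "spin": 0}, {"slide": [-0.032, -0.03, 0], "spin": 0}, {"slide": [-0.032, -0.03, 0], "spin": 0}, {"slide": [-0.032, -0.03, 0], "spin": 0}, {"slide": [-0.032, -0.03, 0], "spin": 0}, {"slide": [-0.032, -0.03, 0], "spin": 0}], hand=0)

```text
clock: 0.9
position: [0.3348, 0.2591, 0.2311]
ee_rot: [-0.0, 0.147, 0.989, -0.0]
contact_force: [1.0, 0.2, 0.4]
width: 0.0001
```

Request:
servo_tool(increments=[{"slide": [-0.032, -0.03, 0], "spin": 0}, {"slide": [-0.032, -0.03, 0], "spin": 0}, {"slide": [-0.032, -0.03, 0], "spin": 0}, {"slide": [-0.032, -0.03, 0], "spin": 0}, {"slide": [-0.032, -0.03, 0], "spin": 0}, {"slide": [-0.032, -0.03, 0], "spin": 0}, {"slide": [-0.02, -0.02, 0], "spin": 0}, {"slide": [0, 0, 0], "spin": -5.8}])

```text
clock: 1.7
position: [0.4809, 0.0043, 0.2307]
ee_rot: [0.0, 0.098, 0.995, -0.001]
contact_force: [0.0, 0.5, -0.5]
width: -0.0001
```

Request:
servo_tool(increments=[{"slide": [0, 0, 0], "spin": 0}, {"slide": [0, 0, 0], "spin": 0}])

```text
clock: 1.9
position: [0.4786, 0.0079, 0.2309]
ee_rot: [-0.001, 0.098, 0.995, 0.0]
contact_force: [0.7, 0.8, 0.4]
width: 0.0001
```

```bash
python3 st.py
```

```text
1.9 [0.4786 0.0079 0.2309] 0.00013462043491770166 [0.6773 0.7875 0.3936]
[-0.9807  0.1953  0.0011]
ball rel tool [-0.1013 -0.0459  0.0628]
```

Request:
servo_tool(increments=[{"slide": [-0.015, -0.016, 0], "spin": 0}, {"slide": [-0.015, -0.015, 0], "spin": 0}, {"slide": [-0.015, -0.015, 0], "spin": 0}, {"slide": [0, 0, 0.02], "spin": 0}, {"slide": [0, 0, 0.02], "spin": 0}, {"slide": [0, 0, 0.02], "spin": 0}, {"slide": [0, 0, 0.016], "spin": 0}, {"slide": [0, 0, 0], "spin": 0}])

```text
clock: 2.7
position: [0.5126, -0.0455, 0.1532]
ee_rot: [-0.003, 0.097, 0.995, 0.0]
contact_force: [0.0, 0.7, -0.0]
width: -0.0002
```

```bash
python3 st.py
python3 - <<'E'
from h import *
for n in("side","top"): 
    im=eyes.get_image(n);im=im[100:260,170:380];cv2.imwrite(f"pics/{n}2.png",cv2.resize(im,None,fx=3.5,fy=3.5,interpolation=2))
E
```

```text
2.7 [ 0.5126 -0.0455  0.1532] -0.00023729262271381303 [ 0.0472  0.6995 -0.0431]
[-0.9811  0.1936  0.0052]
ball rel tool [-0.0573 -0.0003 -0.0151]
```

View pics/side2.png

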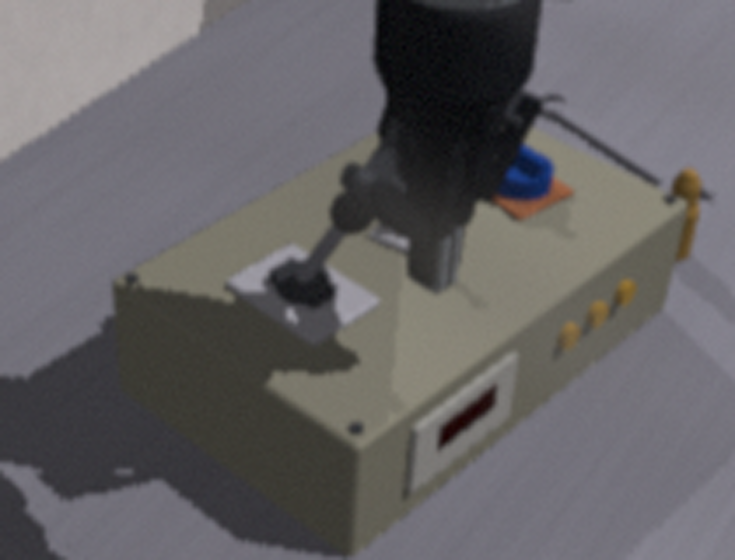

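View pics/top2.png

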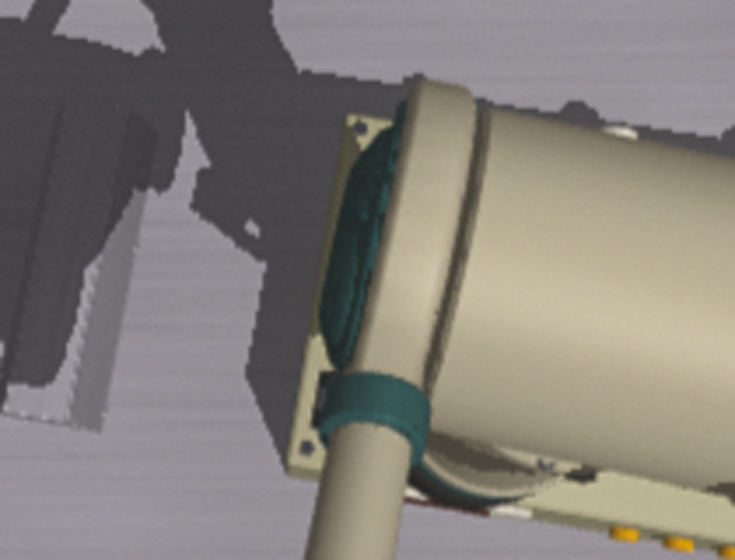

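Request:
servo_tool(increments=[{"slide": [-0.01, 0, 0], "spin": 0}, {"slide": [-0.01, 0, 0], "spin": 0}, {"slide": [-0.01, 0, 0], "spin": 0}, {"slide": [-0.006, 0, 0], "spin": 0}, {"slide": [-0.006, 0, 0], "spin": 0}, {"slide": [-0.006, 0, 0], "spin": 0}])

```text
clock: 3.4
position: [0.5592, -0.0546, 0.1555]
ee_rot: [-0.003, 0.097, 0.995, 0.001]
contact_force: [-5.5, 1.7, 3.7]
width: -0.0
```

Request:
servo_tool(increments=[{"slide": [-0.006, 0, 0], "spin": 0}, {"slide": [-0.006, 0, 0], "spin": 0}, {"slide": [-0.006, 0, 0], "spin": 0}])

```text
clock: 3.7
position: [0.5803, -0.0592, 0.1554]
ee_rot: [0.001, 0.097, 0.995, -0.0]
contact_force: [0.2, -0.2, 0.1]
width: 0.0
```

```bash
python3 st.py
python3 - <<'E'
from h import *
for n in("side",): 
    im=eyes.get_image(n);im=im[100:260,170:380];cv2.imwrite(f"pics/{n}3.png",cv2.resize(im,None,fx=3.5,fy=3.5,interpolation=2))
E
```

```text
3.7 [ 0.5803 -0.0592  0.1554] 2.0265237216975717e-05 [ 0.2332 -0.2007  0.1439]
[-0.9811  0.1933 -0.0014]
ball rel tool [ 0.0116  0.     -0.0126]
```

View pics/side3.png

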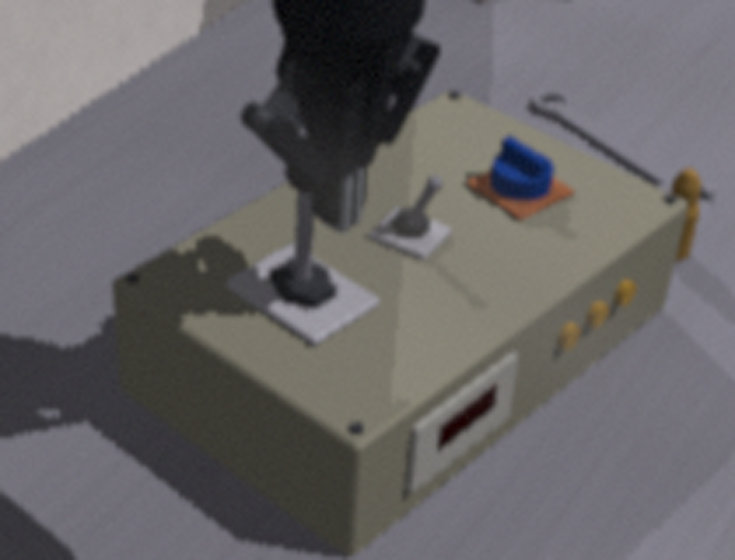

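The lever (rod at about (305,230) in the crop) is near upright. The small toggle at (420,210) looks unmoved. Pushing a little further.

Request:
servo_tool(increments=[{"slide": [-0.006, 0, 0], "spin": 0}, {"slide": [-0.006, 0, 0], "spin": 0}, {"slide": [-0.006, 0, 0], "spin": 0}, {"slide": [0, 0, 0], "spin": 0}])

```text
clock: 4.15
position: [0.5979, -0.0627, 0.1552]
ee_rot: [0.001, 0.097, 0.995, -0.0]
contact_force: [0.4, 0.4, -0.2]
width: -0.0002
```

Request:
servo_tool(increments=[{"slide": [0.03, 0, 0], "spin": 0}, {"slide": [0.03, 0, -0.03], "spin": 0}, {"slide": [0.04, 0.01, -0.03], "spin": 0}, {"slide": [0.03, 0.03, -0.02], "spin": 0}, {"slide": [0.03, 0.03, 0], "spin": 0}, {"slide": [0.03, 0.03, 0], "spin": 0}, {"slide": [0.03, 0.03, 0], "spin": 0}, {"slide": [0.02, 0.03, 0], "spin": 0}])

```text
clock: 4.95
position: [0.3906, 0.1418, 0.235]
ee_rot: [-0.0, 0.097, 0.995, 0.0]
contact_force: [0.7, 0.5, 0.1]
width: -0.0004
```

Request:
servo_tool(increments=[{"slide": [0, 0.04, 0], "spin": 0}, {"slide": [0, 0.04, 0], "spin": 0}, {"slide": [0, 0.04, 0], "spin": 0}, {"slide": [0, 0.03, 0], "spin": 0}, {"slide": [0, 0, 0], "spin": 0}])

```text
clock: 5.45
position: [0.4226, 0.2912, 0.2345]
ee_rot: [0.0, 0.095, 0.995, 0.001]
contact_force: [-0.3, -0.6, 0.1]
width: -0.0001
```

```bash
python3 st.py
python3 - <<'E'
from h import *
for n in("side","top"): 
    im=eyes.get_image(n);im=im[100:260,170:380];cv2.imwrite(f"pics/{n}4.png",cv2.resize(im,None,fx=3.5,fy=3.5,interpolation=2))
p=np.array([.6036,-.0642,.104]);X=np.array([.9812,-.193,0])
for s in(-1,1):
  b=p+s*.036*X+[0,0,.066]
  for n in("side","top"): print(s,n,(proj(n,b)-[170,100])*3.5)
E
```

```text
5.45 [0.4226 0.2912 0.2345] -6.734432270757804e-05 [-0.3061 -0.6261  0.1278]
[-0.9818  0.1898 -0.0003]
ball rel tool [-0.2098 -0.3142  0.0659]
-1 side [353.06062755 207.80634431]
-1 top [453.71618535 328.27168485]
1 side [260.65917531 153.94357729]
1 top [477.88299448 187.22188942]
```

View pics/side4.png

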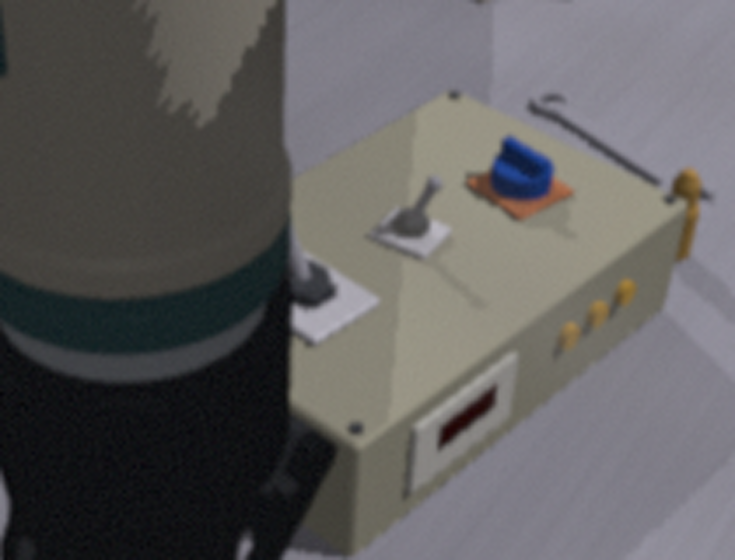

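View pics/top4.png

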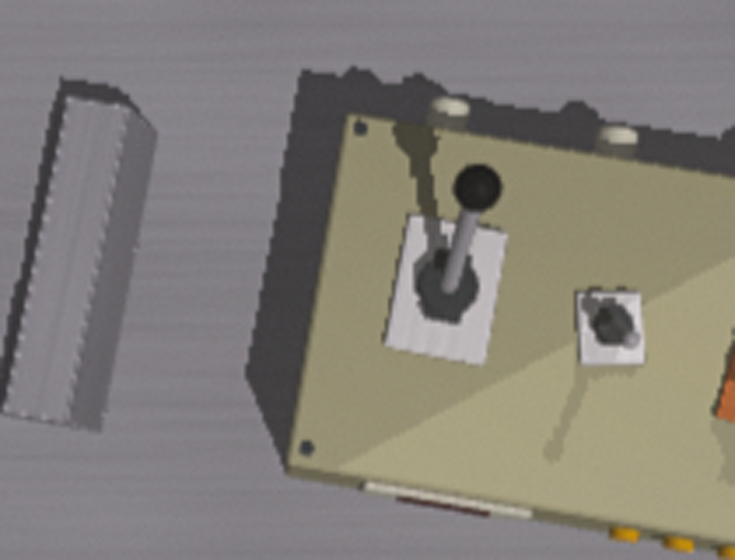

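In the top view the ball is at (478,187), and the predicted "on" position is (477.9,187.2). The small toggle's tip is at (630,338), as at the start. The robot is clear of everything.

```bash
python3 -c "
from rig import manip
print(manip.sign_off())"
```

```text
the job is handed in; nothing more can be done
None
```

The tall lever is flipped over to its on side and stays there, and I handed the job in at about 5.5 s. I pushed the ball across centre with the shut fingers, let it snap over, then backed the arm away.

- **Lever:** in the last top view the ball sits within a pixel of where it should be when fully on. The arm hid the ball in the last side view, so only the top view confirms this.
- **Small toggle:** it looks unchanged in both views.
- **Forces:** the highest reading between moves was about 7 N at the wrist. It was about zero at the end, with nothing touching.
- **Refused calls:** my first two move calls were refused because the rows lacked "spin". Nothing moved and no time passed.
- **Measurement differences:** the ball's height came out at 0.167 m against the expected 0.170 m. The first long move stopped about 65 mm short, and I corrected that before lowering the tool.

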